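# Square up the crooked tray and stack the next one

### The job

Take the rasp off the full parts tray and lay it flat on the bench. That tray sits crooked on the one below: slide it, without lifting or tipping it, until its four corner pins drop fully home in the sockets, then lower the empty tray onto it so that its pins are fully home too. Leave everything else on the bench where it is.

Things in the scene. Friction and masses are not known exactly. Their poses are not given: they have to be found in the camera images.
- base_center (a point): Centre, half-way up, of the bottom tray: grey plastic, 150 mm along its x, 200 mm along its y, 40 mm high, screwed to the bench, rim top 40 mm above the bench, packed with heel pieces to 7 mm below the rim. x and y run along its sides, z up. Flat rim 34 mm wide all round. On each y side (y = +-100 mm) a steel angle, 14 mm high, reaches 16 mm out.
- base_socket (a point): Mouth of the bottom tray's socket at its x = +57, y = +82 mm, level with the rim top. All three trays have four such square sockets, 14 mm wide, over 25 mm deep, at x = +-57, y = +-82 mm.
- full_center (a point): Centre, half-way up, of the full tray lying crooked on the bottom tray: same grey moulding, 150 mm along its x, 200 mm along its y, body 40 mm high, 0.6 to 1.1 kg, packed with heel pieces to 7 mm below its rim (no room for fingers inside). Flat upright outer sides. Starts shifted 10 to 13 mm to the bottom tray's +x, up to 11 mm along its y and turned up to 0.045 rad.
- full_pin (a point): Tip of the full tray's pin at its x = +57, y = +82 mm. Full and empty tray have four such round-nosed pins under the body, 11 mm thick, 10 mm long, at x = +-57, y = +-82 mm. While the pins ride on the rim below, the tray's centre is 50 mm above the lower tray's; home, it is 40 mm above and the body rests on the rim.
- empty_center (a point): Centre, half-way up, of the empty tray standing on its pins on the bench: same moulding, 150 mm along its x, 200 mm along its y, body 40 mm high, about 0.3 kg. Inside 82 x 132 mm, floor 4 mm; an upright partition 12 mm thick runs along its x through the middle (y = 0), top 4 mm below the rim, 60 mm free on either side: grip it there from above. It may go on either way round.
- rasp_center (a point): Centre of the steel rasp lying flat across the rim of the full tray: bar 180 mm along its x, 26 mm wide, 12 mm thick, about 0.25 kg. z up.
- shoe_last: Wooden shoe last (foot shape), 210 x 72 mm, 82 mm high, standing on its sole, toe to +x; origin at the centre of its underside. Leave it where it is.
- cement_tin: Round steel tin, 76 mm across, 90 mm high, upright; origin at the centre of its underside. Leave it where it is.
- glue_bottle: Green bottle with a tall cone, 84 mm across, 200 mm high, upright; origin at the centre of its underside. Leave it where it is.
- hammer: Hammer, 240 mm long along x with its head (80 mm across) at +x, 26 mm high, lying flat; origin at the middle of its length, at the underside. Leave it where it is.
- tack_jar: Amber glass jar, 70 mm across, 80 mm high, upright; origin at the centre of its underside. Leave it where it is.
- heel_blocks: Three wooden heel blocks piled up, 74 x 60 mm, 65 mm high; origin at the centre of the underside. Leave it where it is.
- leather_sole: Leather sole, 230 mm long along x, 78 mm wide, 6 mm thick, lying flat; origin at its centre, at the underside. Leave it where it is.
- pincers: Steel pincers, 195 mm long along x, 62 mm wide, 18 mm high, lying flat; origin on the underside, near the middle. Leave it where it is.
Mind the look-alikes: they are no part of the job. Of the things shaped like the part that bears rasp_center, the dark steel one is meant.

How it is judged:
On the way, in this order (a step that is already met when the one before it is completed fails the run):
1. the full tray's pins are home in the bottom tray (z of full_center in the frame of base_center between 0.036 and 0.0425 m and horizontal distance between full_center and base_center below 0.004 m and angle between the x axis of full_center and the x axis of base_center, either way round below 0.04 rad and angle between full_center's own z axis and vertical below 0.03 rad), for 0.2 s.
2. the empty tray's pins are home in the full tray (z of empty_center in the frame of full_center between 0.036 and 0.0425 m and horizontal distance between empty_center and full_center below 0.004 m and angle between the x axis of empty_center and the x axis of full_center, either way round below 0.04 rad and angle between empty_center's own z axis and vertical below 0.03 rad), for 0.2 s.
At the end, for the whole second after the job is handed in: Full tray home in the bottom tray and empty tray home in the full one (centres 36 to 42.5 mm above the one below, within 4 mm sideways, 0.04 rad of parallel, 0.03 rad of level); rasp flat on the bench (centre below 16 mm, level within 0.1 rad); all released and at rest (all of step 1 and all of step 2 and height (world z) of rasp_center below 0.016 m and angle between rasp_center's own z axis and vertical below 0.1 rad and linear speed of each of full_tray, empty_tray, rasp below 0.02 m/s); the robot touches nothing.
It fails at once if the full tray is lifted by more than 12 mm off the bottom tray, or tipped by more than 0.2 rad (z of full_center in the frame of base_center above 0.062 m or angle between full_center's own z axis and vertical above 0.2 rad).
It fails at once if the empty tray is dropped onto the stack (falling faster than 0.6 m/s just above it) (linear speed of empty_tray above 0.6 m/s and horizontal distance between empty_center and full_center below 0.03 m and z of empty_center in the frame of full_center below 0.056 m).
It fails at once if the rasp is dropped onto the bench (faster than 0.8 m/s just above it) (linear speed of rasp above 0.8 m/s and height (world z) of rasp_center below 0.04 m).
It fails at once if one of the other things on the bench is moved by more than 20 mm (distance of any of shoe_last, cement_tin, glue_bottle, hammer, tack_jar, heel_blocks, leather_sole, pincers from where it was at the start of the episode above 0.02 m).
It also fails if it takes over 72 s, if anything falls off the work surface, if the arm or the gripper's body presses on something with over 40 N, if the wrist force passes 120 N, or if a joint passes its speed limit or range.

### The arm

A 6-joint arm with a two-finger parallel gripper is mounted at the origin on the work surface. World frame = base frame: x ahead of the robot, y to its left, z up, the work surface at z = 0. Lengths are in m, angles in rad, forces in N, time in s.
With the tool pointing down it reaches from about 0.35 to 0.975 m from the base axis. Payload 4.9 kg.
Tool frame: the origin (TCP) lies on the centre line of the jaws, within the pads' length; the fingertips stand 14 mm ahead of it and the grasp point (between the pads) lies 5 mm behind it; z points along the fingers, y is the line along which they close (so a half turn about z gives the same grasp; the last joint's range is limited). The gripper opens to 85 mm and grips with 20 to 120 N. Pads are 22 mm wide; open, the fingers measure 114 mm over their backs; the gripper's body (76 mm by 85 mm) begins 54 mm behind the grasp point. The pads swing forward as they close: fully open they stand 13 mm farther back than shut.
Start: joints at [1.044, 0.053, 1.613, -0, 1.476, -0.119], TCP at [0.248, 0.574, 0.245] pointing down, gripper open.
Joint ranges: [-3.01, 3.01], [-1.01, 2.22], [0.06, 2.58], [-1.02, 4.17], [0.09, 2.62], [-3.14, 3.14]. Speed limits (rad/s): [2.57, 2.57, 3.14, 3.14, 3.14, 3.14].

### API

Orientations are given as a unit quaternion [w, x, y, z].
In Python, from plant import * gives the robot as it stands.
- The arm moves only by the tool send_rows, never from a script. Its argument "steps" is a list of rows, each an object with "translation": the shift along the tool's x, y, z in cm, a list of three; "delta_rot": the turn, a rotation vector about the tool's x, y, z in rad, a list of three; "jaw": the finger opening in cm, from 0 to 8.54. In form: [{"translation": [dx, dy, dz], "delta_rot": [rx, ry, rz], "jaw": jaw}, ...]. A call has exactly 8 rows; each row is the pose to reach, as a shift and turn from the pose commanded when the call began, along the tool's axes at that moment; what a row does not reach only later rows make up. A row lasts 1/10 s, in which the tool goes at most 50 mm and 8.59 degrees, less where a joint would pass 70% of its speed; a pose out of reach is approached as far as the arm can. A call with a gripper value outside its range is refused whole. The fingers move at their own pace and stop on an object; the grip force is fixed at half the most. Time passes only in rows, so rows that repeat a pose let the fingers close, or fill a call up. It gives the time, the measured TCP pose, the force, the opening and the grip force at its end, in the units of the state.
- state(): the state, without advancing time (a new reading comes with each control period).
- grab_frame(name): name is "side" or "top"; returns a dict with "pixels" (420x560x3 uint8, blue, green, red), "range_z" (420x560 float32, m along the optical axis (not along the pixel's ray), 0 where there is no reading), "fx", "fy", "cx", "cy" (pixels), "rvec" (rotation vector, rad) and "tvec" (3), from world to camera coordinates, as OpenCV has them. Camera axes: x right, y down, z forward; pixel columns grow to the right and rows downward; lengths in m; the calibration is good to about 2 mm. A picture is of the moment at which its call begins.
- job_done(): hands the job in; it is judged then, once.
The state is a dict: "time": time; "joint_pos": joint angles; "joint_vel": joint speeds; "joint_efforts": joint torques, N m; "tool_pos": TCP position; "tool_rot": TCP orientation; "contact_force": force on the tool from outside, world axes, zero at the start; "ft_torque": the same for the moment, N m; "gripper_width": opening from 0.0 (shut) to 1.0 (fully open); "grasp_force": force on a finger pad.
Only numpy, scipy, OpenCV 4.12 (cv2) and the standard library are available. Lean on these libraries where they do the work, as an engineer would, in place of code of your own. Each camera call takes 0.05 s, during which the arm holds its last target. There are 200 camera calls.

## Working session

There is one attempt and no reset: what is moved stays moved. The work goes in short steps, Python scripts to look and compute and a tool call to move; the robot and the scene stay as the last step left them, time stands still between calls to the robot, and variables do not carry over. Pictures are saved under pics/ and viewed, at most 10 in all, crops included, and the job is handed in when it is done.

Besides the shell and the picture viewer there is one more tool, called after "Request:" as name([rows], argument=value, ...), one row to a line, values as JSON. send_rows: Moves the arm, as the interface text tells. Its arguments: {"type":"object","properties":{"steps":{"type":"array","items":{"type":"object","properties":{"translation":{"type":"array","items":{"type":"number"}},"delta_rot":{"type":"array","items":{"type":"number"}},"jaw":{"type":"number"}}}}},"required":["steps"]}

```bash
ls; mkdir -p pics
python3 - <<'E'
from plant import *
import cv2,numpy as np
s=state();print({k:np.round(v,3) for k,v in s.items()})
for n in("top","side"):
    f=grab_frame(n);np.save(f"pics/{n}0.npy",f,allow_pickle=True);cv2.imwrite(f"pics/{n}0.png",f["pixels"])
    print(n,f["fx"],f["cx"],f["cy"],f["rvec"],f["tvec"])
E
```

```text
pics
{'time': np.float64(0.0), 'joint_pos': array([ 1.044,  0.053,  1.614,  0.   ,  1.476, -0.119]), 'joint_vel': array([ 0.001,  0.   ,  0.001, -0.001, -0.001,  0.   ]), 'joint_efforts': array([ 0.0000e+00, -3.9366e+01, -3.7018e+01,  0.0000e+00,  7.0000e-03,
        0.0000e+00]), 'tool_pos': array([0.248, 0.573, 0.244]), 'tool_rot': array([-0.   ,  0.203,  0.979, -0.001]), 'contact_force': array([-0.339,  0.061, -0.249]), 'ft_torque': array([ 0.044, -0.004, -0.016]), 'grasp_force': np.float64(0.0), 'gripper_width': np.float64(0.998)}
top 436.3842934263178 283.74182332841264 208.92874981933903 [ 2.14653105 -2.1619179   0.1730997 ] [-0.00682461  0.53729097  1.60444608]
side 488.094609610221 280.088780810576 209.54982961569394 [ 0.87311083 -2.391325    1.21876863] [0.41895338 0.28965683 1.68125008]
```

View pics/top0.png

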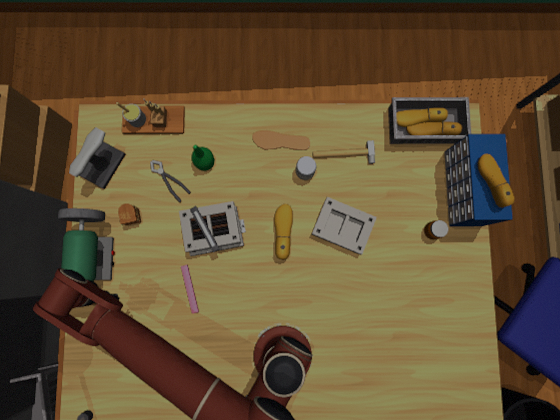

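View pics/side0.png

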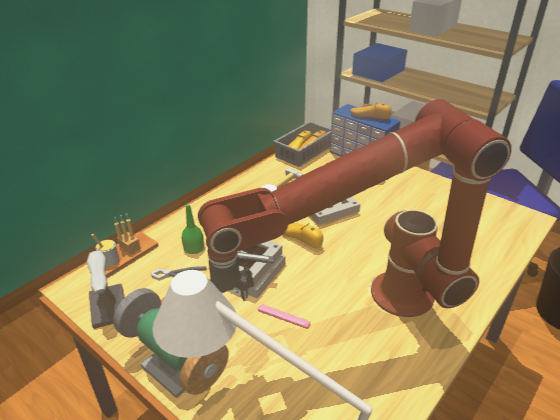

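The top view shows the stack at about (211,229), with a grey bar across it from (195,208) to (215,248). A pink bar lies on the bench at (190,289), and the empty tray is at (344,225). There are two bar-shaped candidates: the grey one on the tray is dark steel and fits, while the pink one is a look-alike. I'll confirm with an enlarged crop.

```bash
cat > h.py <<'E'
import cv2,numpy as np
from plant import *
def load(n): return np.load(n,allow_pickle=True).item()
def cam(f):
    return cv2.Rodrigues(np.array(f["rvec"]))[0],np.array(f["tvec"]).ravel()
def cloud(f):
    R,t=cam(f);z=f["range_z"].astype(float);v,u=np.mgrid[:z.shape[0],:z.shape[1]]
    P=np.stack([(u-f["cx"])/f["fx"]*z,(v-f["cy"])/f["fy"]*z,z],-1)
    W=(P-t)@R;W[z<=0]=np.nan;return W
def proj(f,p):
    R,t=cam(f);c=np.atleast_2d(p)@R.T+t
    return np.c_[c[:,0]/c[:,2]*f["fx"]+f["cx"],c[:,1]/c[:,2]*f["fy"]+f["cy"]]
def atz(f,uv,z):
    R,t=cam(f);uv=np.atleast_2d(uv).astype(float);d=np.c_[(uv[:,0]-f["cx"])/f["fx"],(uv[:,1]-f["cy"])/f["fy"],np.ones(len(uv))]@R
    o=-R.T@t;return o+d*((z-o[2])/d[:,2])[:,None]
E
python3 - <<'E'
from h import *
f=load("pics/top0.npy");im=f["pixels"];W=cloud(f)
a=cv2.resize(im[190:320,165:265],None,fx=4.4,fy=4.4,interpolation=cv2.INTER_CUBIC)
b=cv2.resize(im[190:260,303:385],None,fx=4.2,fy=4.2,interpolation=cv2.INTER_CUBIC)
o=np.zeros((600,800,3),np.uint8);o[:a.shape[0],:a.shape[1]]=a;o[:b.shape[0],445:445+b.shape[1]]=b
cv2.imwrite("pics/c0.png",cv2.convertScaleAbs(o,alpha=1.5))
np.set_printoptions(linewidth=220,precision=0,suppress=True)
print("stack z mm");print(W[196:262:2,174:250:3,2]*1000)
np.set_printoptions(precision=3)
for p in [(211,229),(190,289),(344,225),(283,231),(203,158),(168,178),(129,214),(306,168)]: print(p,W[p[1],p[0]])
E
```

```text
stack z mm
[[ 24.   9.   7.   5.  -1.  -2.  -5.  -3.  10.  -3.   4.   4.   7.   7.  -4.   1.   1.   5.   6.   9.  -0.  -4.   0.   2.  -4.  -4.]
 [  4.   9.  -4.   2.   7.  -1.   0.   3.  -5.   5.   4.  -3.   6.   6.   4.   4.   9.   6.   5.   0.   6.   2.  -1.   4.   7.   2.]
 [  5.  15.  13.   6.  -3.   3.   0.   2.  12.   2.  -1.  11.   4.   3.   6.   2.  -3.  -2.   0.  11.   3.   2.   2.   3.   2.   6.]
 [  4.  -1.  -1.  -2.   4.   4.  -4.   3.   3.   5.   5.  -6.   4.   4.   5.  -2.   2.  97.  93.  91.   8.   4.   2.  -0.   4.   2.]
 [ -7.   7.   4.   6.  -1.   1.   0.   2.   1.  -6.  -3.   1.   6.  93.  87.  90.  94.  93.  89.  94.  56.  -3.  -1.   7.   3.   1.]
 [  6.   8.  -0.  -1.   5.   4.   0. 109.  -2.  93.  95.  88.  88.  93.  89.  99.  88.  91.  67.  90.  73.   6.  -1.  -2.  -0.   8.]
 [  7.  -2.  -2.   2.   1.   1. 105. 104.  94.  91.  95.  93.  92.  92.  92.  92.  92.  95.  93.  88.  93.   1.   8.   5.  -2.  -1.]
 [  9.  10.  96.  93.  86.  92.  91.  93. 105.  98.  90.  96.  94.  99. 104.  98.  90.  95.  95.  90.  93.  -3.   1.   1.   4.   3.]
 [  4.   0.  94.  93.  96
[... 2857 characters left out ...]
1.   6.  -6.  -1.   5.   7.   0.  -4.   5.]
 [ -4.   4.  -1.   0.   3.   1.  -4.   5.  -2.  -1.   3.  -0.  -4.   2.  -2.   7.   3.   7.   5.   3.  14.  -3.  -2.  -2.   1.  -0.]
 [  1.  -0.   1.   4.  -3.  -1.   8.   3.  -3.  10.   2.  -3.   6.   7.  -1.  -5.  -2.   0.   2.   2.   7.   8.   2.   6.  -2.   4.]
 [ -4.   2.   5.   7.   2.   5.   0.   2.   4.  -0.   2.   3.  -3.   5.   6.  -1.  15.   1.   5.  -4.   1.   6.   2.   5.   1.   2.]]
(211, 229) [0.458 0.254 0.09 ]
(190, 289) [0.243 0.339 0.017]
(344, 225) [ 0.473 -0.234  0.053]
(283, 231) [ 0.451 -0.007  0.067]
(203, 158) [0.722 0.287 0.09 ]
(168, 178) [0.665 0.435 0.007]
(129, 214) [0.518 0.559 0.065]
(306, 168) [ 0.683 -0.094  0.087]
```

View pics/c0.png

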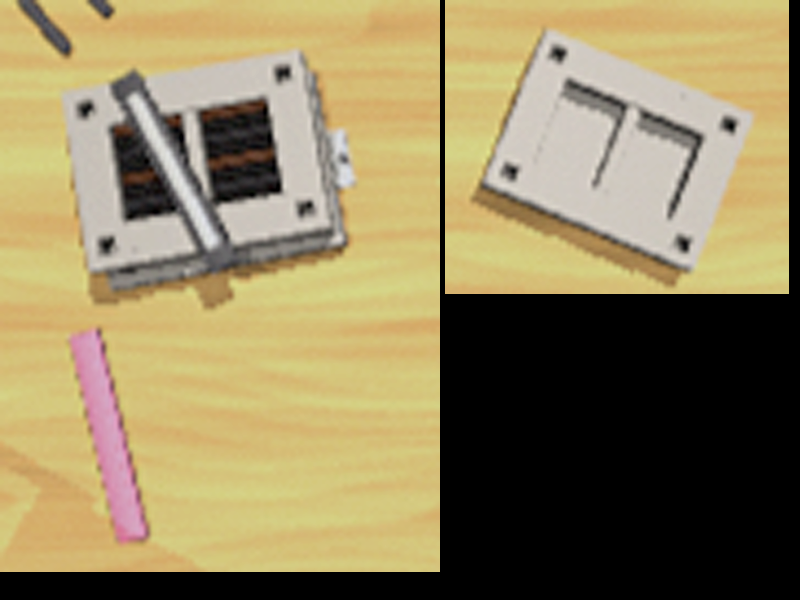

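The grey bar on the tray is the dark-steel rasp (crop (125,85) to (217,250)), and the pink bar is a decoy. The tray sockets are visible, and the bottom tray sticks out at the lower edge and the right. Next I'll measure the poses.

```bash
cat >> h.py <<'E'
def sockets(f,guess,z,ref=None,sh=0):
    g=cv2.GaussianBlur(cv2.cvtColor(f["pixels"],cv2.COLOR_BGR2GRAY).astype(np.float32),(0,0),.5);out=[]
    for u,v in guess:
        for _ in range(4):
            v0,u0=int(round(v))-3,int(round(u))-3;w=g[v0:v0+7,u0:u0+7];w=np.clip(np.median(w)*.85-w,0,None)
            vv,uu=np.mgrid[v0:v0+7,u0:u0+7];u,v=(uu*w).sum()/w.sum(),(vv*w).sum()/w.sum()
        out.append((u,v))
    P=atz(f,out,z)[:,:2];return np.array(out),P
M=np.array([[57,82],[57,-82],[-57,-82],[-57,82]])/1000
def fit(P,M=M):
    mc,pc=M.mean(0),P.mean(0);H=(M-mc).T@(P-pc);a=np.arctan2(H[0,1]-H[1,0],H[0,0]+H[1,1])
    R=np.array([[np.cos(a),-np.sin(a)],[np.sin(a),np.cos(a)]]);t=pc-R@mc
    return t,a,np.linalg.norm(P-(M@R.T+t),axis=1)
def plan(x,y,z,yaw=None):
    "shift in tool cm and rotz to TCP target; yaw = world angle of tool y, mod pi"
    from scipy.spatial.transform import Rotation as Ro
    s=state();q=np.array(s["tool_rot"]);R=Ro.from_quat(q[[1,2,3,0]]).as_matrix()
    d=R.T@(np.array([x,y,z])-s["tool_pos"])*100;cur=np.arctan2(R[1,1],R[0,1])
    r=0 if yaw is None else -((yaw-cur+np.pi/2)%np.pi-np.pi/2)
    print("t",round(s["time"],2),"at",np.round(s["tool_pos"],4),"yaw",round(cur,4),"tilt",np.round(R[:2,2],4),"q6",round(s["joint_pos"][5],2),"shift cm",np.round(d,2),"rotz",round(r,3),"F",np.round(s["contact_force"],1),"w",round(s["gripper_width"],3))
E
python3 - <<'E'
from h import *
np.set_printoptions(precision=4,suppress=True,linewidth=160)
f=load("pics/top0.npy");R,t=cam(f);print("cam",-R.T@t)
cf=lambda L,s,u0,v0:[(a/s+u0-.4,b/s+v0-.4) for a,b in L]
# order: (+x,+y),(+x,-y),(-x,-y),(-x,+y)
o,P=sockets(f,cf([(86,108),(283,73),(306,208),(108,245)],4.4,165,190),.09);print(o,P,"full",*fit(P))
o,P=sockets(f,cf([(113,54),(284,124),(238,243),(65,171)],4.2,303,190),.05);print(o,P,"empty",*fit(P))
# base corners (-x,-y),(-x,+y) at z=40
B=atz(f,cf([(338,241),(113,290)],4.4,165,190),.04)[:,:2];print("base corners",B,np.linalg.norm(B[0]-B[1]))
print("base",*fit(B,np.array([[-75,-100],[-75,100]])/1000))
# rasp from depth+proximity
W=cloud(f);a,b=atz(f,cf([(125,82),(218,258)],4.4,165,190),.102);print("rasp ends",a,b,np.linalg.norm(a-b),(a+b)/2)
plan(.46,.25,.25)
E
```

```text
cam [0.3016 0.0171 1.6649]
[[183.9721 214.334 ]
 [228.7802 206.158 ]
 [233.9601 236.8544]
 [188.778  245.2314]] [[0.5122 0.3523]
 [0.5412 0.1904]
 [0.4291 0.1706]
 [0.4001 0.3324]] full [0.4707 0.2614] 0.1766761027027293 [0.0002 0.0003 0.0002 0.0002]
[[329.5361 202.3287]
 [370.2254 219.2753]
 [359.2775 247.5729]
 [318.1641 230.3918]] [[ 0.5596 -0.1826]
 [ 0.4946 -0.3335]
 [ 0.3894 -0.289 ]
 [ 0.4542 -0.1378]] empty [ 0.4744 -0.2357] -0.40451365467864236 [0.0005 0.     0.0005 0.0002]
base corners [[0.405  0.1476]
 [0.3653 0.336 ]] 0.1924847313758973
base [0.4585 0.2573] 0.20775144157284461 [0.0038 0.0038]
rasp ends [0.5326 0.3178 0.102 ] [0.388  0.2396 0.102 ] 0.16432312260138102 [0.4603 0.2787 0.102 ]
t 0.1 at [0.2476 0.5733 0.2442] yaw 1.163 tilt [-0.0009 -0.0016] q6 -0.12 shift cm [-32.32 -21.25  -0.55] rotz 0 F [-0.3 -0.4  0.8] w 0.999
```

Run:
```python
from h import *
np.set_printoptions(precision=4,suppress=True,linewidth=160)
f=load("pics/top0.npy")
# rasp: model-based, maximise depth in footprint minus depth in surround ring
from scipy.optimize import minimize
W=cloud(f);sub=W[190:265,170:255].reshape(-1,3);sub=sub[~np.isnan(sub[:,2])]
def cost(p):
    c,s=np.cos(p[2]),np.sin(p[2]);d=sub[:,:2]-p[:2];x=abs(d@[c,s]);y=abs(d@[-s,c])
    sg=lambda v:1/(1+np.exp(np.clip(v/.0012,-50,50)))
    w=sg(x-.09)*sg(y-.013);m=.088*(1-w)+.102*w
    return np.clip(sub[:,2]-m,-.012,.012)@np.clip(sub[:,2]-m,-.012,.012)*1e4
best=min((minimize(cost,[.46+dx,.279+dy,.495],method="Nelder-Mead",options=dict(initial_simplex=[[.46+dx,.279+dy,.495],[.468+dx,.279+dy,.495],[.46+dx,.287+dy,.495],[.46+dx,.279+dy,.55]])) for dx in(-.006,0,.006) for dy in(-.004,.004)),key=lambda r:r.fun);print("rasp",best.x,best.fun)
x,y,a=best.x;c,s=np.cos(a),np.sin(a)
K=[(x+c*i*.09-s*j*.013,y+s*i*.09+c*j*.013,.102) for i,j in((1,1),(1,-1),(-1,-1),(-1,1))]
im=f["pixels"].copy();S=5
crop=cv2.resize(im[195:270,170:260],None,fx=S,fy=S,interpolation=cv2.INTER_CUBIC)
D=lambda pts,col:cv2.polylines(crop,[np.int32(((proj(f,pts)-[170,195]+.5)*S).round())],True,col,1)
D(np.array(K),(0,0,255))
def box(x,y,a,z0,z1,col):
    c,s=np.cos(a),np.sin(a)
    for z in(z0,z1): D(np.array([(x+c*i-s*j,y+s*i+c*j,z) for i,j in((.075,.1),(.075,-.1),(-.075,-.1),(-.075,.1))]),col)
box(.4707,.2614,.1767,.05,.09,(255,0,0));box(.459,.2575,.2,0,.04,(0,160,0))
raw=cv2.resize(im[195:270,170:260],None,fx=3.8,fy=3.8,interpolation=cv2.INTER_CUBIC)
o=np.zeros((375,800,3),np.uint8);o[:,:450]=crop;o[:285,455:797]=raw;cv2.imwrite("pics/c1.png",o)
plan(x,y,.2,a+np.pi/2)
```

```text
rasp [0.4612 0.2782 0.5083] 6438.362886800824
t 0.1 at [0.2476 0.5733 0.2442] yaw 1.163 tilt [-0.0009 -0.0016] q6 -0.12 shift cm [-31.31 -18.61   4.44] rotz -0.916 F [-0.3 -0.4  0.8] w 0.999
```

View pics/c1.png

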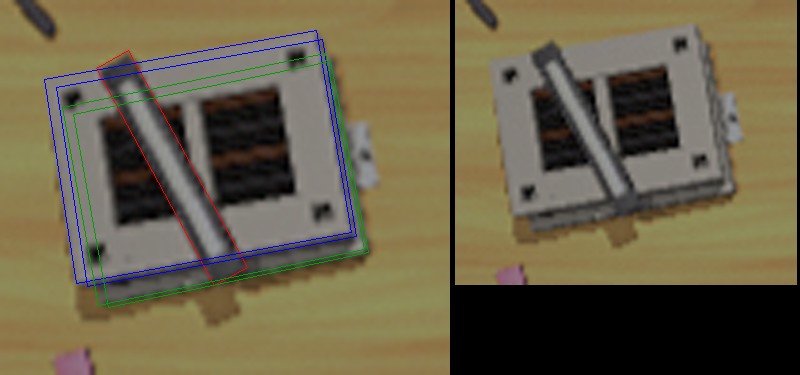

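The rasp model (red) lies on the bar, and the full (blue) and bottom (green) tray models fit too. Next I'll pick up the rasp.

Request:
send_rows([
  {"translation":[-4.5,-2.7,0],"delta_rot":[0,0,-0.13],"jaw":5},
  {"translation":[-9,-5.3,0],"delta_rot":[0,0,-0.26],"jaw":5},
  {"translation":[-13.5,-8,0],"delta_rot":[0,0,-0.39],"jaw":5},
  {"translation":[-18,-10.7,0],"delta_rot":[0,0,-0.52],"jaw":5},
  {"translation":[-22.5,-13.4,0.5],"delta_rot":[0,0,-0.65],"jaw":5},
  {"translation":[-27,-16,2],"delta_rot":[0,0,-0.78],"jaw":5},
  {"translation":[-31.3,-18.6,4],"delta_rot":[0,0,-0.916],"jaw":5},
  {"translation":[-31.3,-18.6,6],"delta_rot":[0,0,-0.916],"jaw":5},
])

```text
time: 0.9
tool_pos: [0.4641, 0.2764, 0.1864]
tool_rot: [0.002, -0.251, 0.968, -0.0]
contact_force: [0.1, -0.0, -0.3]
gripper_width: 0.581
grasp_force: 0.0
```

Run:
```python
from h import *
plan(.4612,.2782,.106,.5083+np.pi/2)
```

```text
t 0.9 at [0.4641 0.2764 0.1864] yaw 2.078 tilt [0.004  0.0008] q6 -1.68 shift cm [0.2  0.31 8.04] rotz -0.001 F [ 0.1 -0.  -0.3] w 0.581
```

Request:
send_rows([
  {"translation":[0,0,2],"delta_rot":[0,0,0],"jaw":5},
  {"translation":[0,0,5],"delta_rot":[0,0,0],"jaw":5},
  {"translation":[0,0,7],"delta_rot":[0,0,0],"jaw":5},
  {"translation":[0,0,7.8],"delta_rot":[0,0,0],"jaw":5},
  {"translation":[0,0,7.8],"delta_rot":[0,0,0],"jaw":5},
  {"translation":[0,0,7.8],"delta_rot":[0,0,0],"jaw":1},
  {"translation":[0,0,7.8],"delta_rot":[0,0,0],"jaw":1},
  {"translation":[0,0,7.8],"delta_rot":[0,0,0],"jaw":1},
])

```text
time: 1.7
tool_pos: [0.4624, 0.2795, 0.1093]
tool_rot: [0.001, -0.251, 0.968, 0.0]
contact_force: [-1.6, -0.0, 2.9]
gripper_width: 0.266
grasp_force: 58.7
```

Run:
```python
from h import *
plan(.4612,.2782,.106,.5083+np.pi/2);print(state()["grasp_force"])
```

```text
t 1.7 at [0.4624 0.2795 0.1093] yaw 2.0792 tilt [0.0027 0.0013] q6 -1.67 shift cm [ 0.17 -0.05  0.33] rotz 0.0 F [-1.6 -0.   2.9] w 0.266
58.67272675037384
```

Request:
send_rows([
  {"translation":[0,0,-0.5],"delta_rot":[0,0,0],"jaw":1},
  {"translation":[0,0,-1.5],"delta_rot":[0,0,0],"jaw":1},
  {"translation":[0,0,-2.5],"delta_rot":[0,0,0],"jaw":1},
  {"translation":[0,0,-4],"delta_rot":[0,0,0],"jaw":1},
  {"translation":[0,0,-5.5],"delta_rot":[0,0,0],"jaw":1},
  {"translation":[0,0,-6.5],"delta_rot":[0,0,0],"jaw":1},
  {"translation":[0,0,-6.5],"delta_rot":[0,0,0],"jaw":1},
  {"translation":[0,0,-6.5],"delta_rot":[0,0,0],"jaw":1},
])

```text
time: 2.5
tool_pos: [0.4615, 0.2789, 0.1726]
tool_rot: [0.0, -0.251, 0.968, 0.0]
contact_force: [1.1, 0.9, -3.1]
gripper_width: 0.258
grasp_force: 59.0
```

Run:
```python
from h import *
plan(.64,.10,.17);plan(.64,.10,.025)
```

```text
t 2.5 at [0.4615 0.2789 0.1726] yaw 2.079 tilt [0.0005 0.0002] q6 -1.67 shift cm [ -6.89 -24.31   0.27] rotz 0 F [ 1.1  0.9 -3.1] w 0.258
t 2.5 at [0.4615 0.2789 0.1726] yaw 2.079 tilt [0.0005 0.0002] q6 -1.67 shift cm [ -6.88 -24.31  14.77] rotz 0 F [ 1.1  0.9 -3.1] w 0.258
```

Request:
send_rows([
  {"translation":[-0.7,-2.4,0],"delta_rot":[0,0,0],"jaw":1},
  {"translation":[-2,-7,0],"delta_rot":[0,0,0],"jaw":1},
  {"translation":[-3.3,-11.5,0],"delta_rot":[0,0,0],"jaw":1},
  {"translation":[-4.6,-16,0],"delta_rot":[0,0,0],"jaw":1},
  {"translation":[-5.8,-20.5,0],"delta_rot":[0,0,0],"jaw":1},
  {"translation":[-6.6,-23.3,2],"delta_rot":[0,0,0],"jaw":1},
  {"translation":[-6.9,-24.3,5],"delta_rot":[0,0,0],"jaw":1},
  {"translation":[-6.9,-24.3,8],"delta_rot":[0,0,0],"jaw":1},
])

```text
time: 3.3
tool_pos: [0.641, 0.0983, 0.0907]
tool_rot: [-0.0, -0.25, 0.968, -0.0]
contact_force: [-0.3, -0.6, -2.9]
gripper_width: 0.263
grasp_force: 59.2
```

Run:
```python
from h import *
plan(.64,.10,.021)
f=grab_frame("side");np.save("pics/side1.npy",f,allow_pickle=True)
f=grab_frame("top");np.save("pics/top1.npy",f,allow_pickle=True);cv2.imwrite("pics/top1.png",cv2.resize(f["pixels"][100:300,130:400],None,fx=2.9,fy=2.9))
```

```text
t 3.3 at [0.641  0.0983 0.0907] yaw 2.0765 tilt [ 0.     -0.0003] q6 -2.04 shift cm [0.   0.2  6.97] rotz 0 F [-0.3 -0.6 -2.9] w 0.263
```

View pics/top1.png

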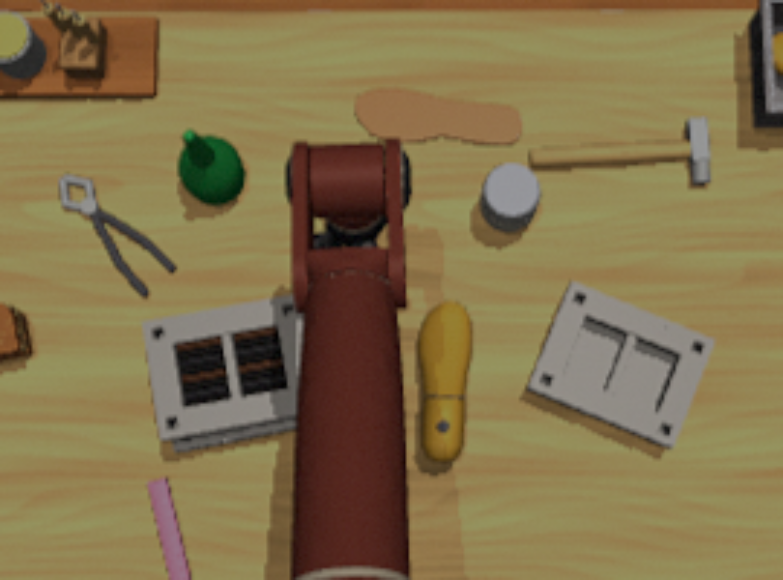

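The bench under the rasp is clear: the bottle is at crop (210,168), the tin at (510,197) and the last at (443,380). I'll lower it.

Request:
send_rows([
  {"translation":[0,0,2],"delta_rot":[0,0,0],"jaw":1},
  {"translation":[0,0,4],"delta_rot":[0,0,0],"jaw":1},
  {"translation":[0,0,5.5],"delta_rot":[0,0,0],"jaw":1},
  {"translation":[0,0,6.5],"delta_rot":[0,0,0],"jaw":1},
  {"translation":[0,0,6.9],"delta_rot":[0,0,0],"jaw":1},
  {"translation":[0,0,7.0],"delta_rot":[0,0,0],"jaw":1},
  {"translation":[0,0,7.1],"delta_rot":[0,0,0],"jaw":1},
  {"translation":[0,0,7.1],"delta_rot":[0,0,0],"jaw":1},
])

```text
time: 4.2
tool_pos: [0.6406, 0.1002, 0.0222]
tool_rot: [0.001, -0.251, 0.968, -0.0]
contact_force: [-0.3, -0.9, -2.4]
gripper_width: 0.263
grasp_force: 59.4
```

Request:
send_rows([
  {"translation":[0,0,0],"delta_rot":[0,0,0],"jaw":4},
  {"translation":[0,0,0],"delta_rot":[0,0,0],"jaw":5},
  {"translation":[0,0,0],"delta_rot":[0,0,0],"jaw":5},
  {"translation":[0,0,-2],"delta_rot":[0,0,0],"jaw":5},
  {"translation":[0,0,-5],"delta_rot":[0,0,0],"jaw":5},
  {"translation":[0,0,-9],"delta_rot":[0,0,0],"jaw":5},
  {"translation":[0,0,-13],"delta_rot":[0,0,0],"jaw":5},
  {"translation":[0,0,-16],"delta_rot":[0,0,0],"jaw":5},
])

```text
time: 5.0
tool_pos: [0.6409, 0.1002, 0.1851]
tool_rot: [0.002, -0.251, 0.968, -0.0]
contact_force: [0.2, -1.4, -0.2]
gripper_width: 0.588
grasp_force: 0.0
```

Request:
send_rows([
  {"translation":[3.5,-2,-2],"delta_rot":[0,0,0],"jaw":8.5},
  {"translation":[7.5,-4.5,-4],"delta_rot":[0,0,0],"jaw":8.5},
  {"translation":[11.5,-7,-6],"delta_rot":[0,0,0],"jaw":8.5},
  {"translation":[15.5,-9.5,-8],"delta_rot":[0,0,0],"jaw":8.5},
  {"translation":[19.5,-12,-10],"delta_rot":[0,0,0],"jaw":8.5},
  {"translation":[23.5,-14.5,-11],"delta_rot":[0,0,0],"jaw":8.5},
  {"translation":[27,-16.5,-12],"delta_rot":[0,0,0],"jaw":8.5},
  {"translation":[29.4,-18,-12],"delta_rot":[0,0,0],"jaw":8.5},
])

```text
time: 5.8
tool_pos: [0.4699, -0.2027, 0.3042]
tool_rot: [0.002, -0.25, 0.968, -0.002]
contact_force: [0.6, -0.6, -0.2]
gripper_width: 0.994
grasp_force: 0.0
```

```bash
cat > base.py <<'E'
from h import *
E
python3 - <<'E'
from h import *
np.set_printoptions(precision=4,suppress=True,linewidth=160)
fs={}
for n in("top","side"):
    f=grab_frame(n);np.save(f"pics/{n}2.npy",f,allow_pickle=True);fs[n]=f
f=fs["top"];pr=[(183.97,214.33),(228.78,206.16),(233.96,236.85),(188.78,245.23)]
o,P=sockets(f,pr,.09);print("full",*fit(P))
tiles=[]
def box(im,f,u0,v0,S,x,y,a,z0,z1,col):
    c,s=np.cos(a),np.sin(a)
    for z in(z0,z1): cv2.polylines(im,[np.int32(((proj(f,np.array([(x+c*i-s*j,y+s*i+c*j,z) for i,j in((.075,.1),(.075,-.1),(-.075,-.1),(-.075,.1))]))-[u0,v0]+.5)*S).round())],True,col,1)
for n in fs:
    f=fs[n];uv=proj(f,[.46,.258,.05])[0];u0,v0=int(uv[0])-48,int(uv[1])-36;S=4
    c=cv2.convertScaleAbs(cv2.resize(f["pixels"][v0:v0+72,u0:u0+96],None,fx=S,fy=S,interpolation=cv2.INTER_CUBIC),alpha=1.4);d=c.copy()
    box(d,f,u0,v0,S,*fit(P)[0],fit(P)[1],.05,.09,(255,0,0));box(d,f,u0,v0,S,.459,.2575,.2,0,.04,(0,160,0));tiles.append(np.hstack([c,d]));print(n,u0,v0)
cv2.imwrite("pics/c2.png",np.vstack(tiles))
s=fs["side"]["pixels"][200:340,180:340]
E
```

```text
full [0.4707 0.2614] 0.17681562739062603 [0.0002 0.0004 0.0002 0.0002]
top 163 193
side 204 227
```

View pics/c2.png

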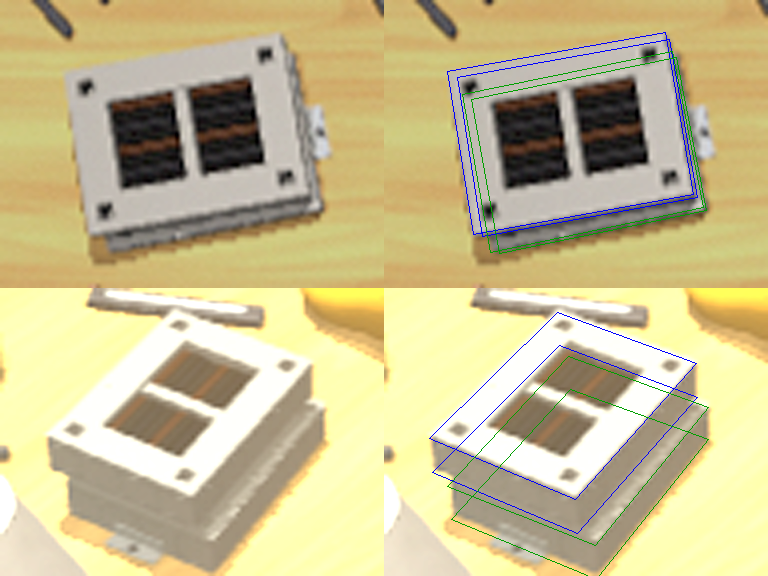

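```bash
cat > base.py <<'E'
from h import *
from scipy.ndimage import map_coordinates,gaussian_filter
from scipy.optimize import least_squares
def pts(p,e,z):
    c,s=np.cos(p[2]),np.sin(p[2]);return np.c_[p[0]+c*e[:,0]-s*e[:,1],p[1]+s*e[:,0]+c*e[:,1],z]
def seg(a,b,n=40):
    t=np.linspace(.06,.94,n)[:,None];return np.array(a)*(1-t)+np.array(b)*t
def icp(jobs,p,it=12,win=3.):
    for k in range(it):
        w=win if k<6 else 2.;A=[]
        for f,segs in jobs:
            g=gaussian_filter(f["pixels"].astype(float),(0.7,0.7,0))
            for a,b in segs:
                e=seg(a,b);X=pts(p,e[:,:2]/1000,e[:,2]/1000);uv=proj(f,X);d=uv[-1]-uv[0];n=np.array([-d[1],d[0]])/np.linalg.norm(d)
                o=np.arange(-w,w+.01,.25);q=uv[:,None]+o[None,:,None]*n
                G=np.abs(np.gradient(np.stack([map_coordinates(g[...,c],[q[...,1],q[...,0]],order=1) for c in range(3)]),.25,axis=2)).sum(0)
                G=G*np.exp(-(o/w)**2/2);j=G.argmax(1);ok=(G.max(1)>12)&(j>0)&(j<len(o)-1)
                A.append((f,e[ok],uv[ok]+o[j[ok],None]*n,n))
        def res(x): return np.concatenate([(proj(f,pts(x,e[:,:2]/1000,e[:,2]/1000))-m)@n for f,e,m,n in A])
        p=least_squares(res,p,loss="soft_l1",f_scale=.4).x
    for f,e,m,n in A:
        r=(proj(f,pts(p,e[:,:2]/1000,e[:,2]/1000))-m)@n;print("   n",len(r),"mean",r.mean().round(2) if len(r) else 0,"std",r.std().round(2) if len(r) else 0)
    return p
E
cat > run.py <<'E'
from base import *
np.set_printoptions(precision=4,suppress=True,linewidth=160)
t,s=load("pics/top2.npy"),load("pics/side2.npy")
fl=icp([(s,[((75,100,90),(-75,100,90)),((-75,100,90),(-75,-100,90)),((75,-100,90),(-75,-100,90)),((75,-100,90),(75,100,90))])],np.array([.4707,.2614,.1768]));print("full side",fl)
ft=icp([(t,[((75,100,90),(-75,100,90)),((-75,100,90),(-75,-100,90)),((75,-100,90),(75,100,90))])],np.array([.4707,.2614,.1768]));print("full top",ft)
p0=np.array([.459,.2575,.2])
S=[((-75,100,0),(-75,-100,0)),((-75,100,40),(-75,-100,40)),((-75,-100,0),(-75,-100,40)),((75,100,0),(75,100,30)),((75,100,0),(40,100,0)),((-40,100,0),(-75,100,0))]
T=[((-75,100,40),(-75,-100,40)),((-75,-100,0),(-40,-100,0))]
b=icp([(s,S)],p0);print("base side",b)
bt=icp([(t,T)],p0);print("base top",bt)
c,q=np.cos(b[2]),np.sin(b[2])
for x in(fl,np.array([.4707,.2614,.1768])):
    d=x-b;print("full in base mm",(c*d[0]+q*d[1])*1e3,(-q*d[0]+c*d[1])*1e3,d[2])
E
python3 run.py
```

```text
n 40 mean -0.06 std 0.11
   n 40 mean 0.01 std 0.12
   n 38 mean 0.14 std 0.83
   n 40 mean 0.09 std 0.51
full side [0.4721 0.2581 0.179 ]
   n 40 mean -0.01 std 0.19
   n 40 mean -0.04 std 0.13
   n 38 mean 0.02 std 0.42
full top [0.4701 0.2617 0.1796]
   n 40 mean -0.82 std 0.41
   n 39 mean 0.03 std 0.34
   n 40 mean 0.27 std 0.25
   n 40 mean 0.15 std 0.16
   n 40 mean 0.16 std 0.13
   n 40 mean 0.07 std 0.14
base side [0.459  0.2525 0.1954]
   n 40 mean 0.0 std 0.2
   n 40 mean 0.07 std 0.82
base top [0.4471 0.2567 0.1862]
full in base mm 13.886712296997626 2.9227593465674966 -0.016440556469952794
full in base mm 13.204179793280469 6.429946217201233 -0.018618092603873287
```

Request:
send_rows([
  {"translation":[-1.6,3.3,0],"delta_rot":[0,0,0.118],"jaw":8.5},
  {"translation":[-3.3,6.6,0],"delta_rot":[0,0,0.236],"jaw":8.5},
  {"translation":[-5,10,0],"delta_rot":[0,0,0.354],"jaw":8.5},
  {"translation":[-6.6,13.3,0],"delta_rot":[0,0,0.472],"jaw":8.5},
  {"translation":[-8.3,16.6,0],"delta_rot":[0,0,0.59],"jaw":8.5},
  {"translation":[-10,20,0],"delta_rot":[0,0,0.708],"jaw":8.5},
  {"translation":[-11.6,23.3,0],"delta_rot":[0,0,0.826],"jaw":8.5},
  {"translation":[-13.3,26.6,0],"delta_rot":[0,0,0.944],"jaw":8.5},
])

```text
time: 6.7
tool_pos: [0.4569, 0.0994, 0.3015]
tool_rot: [0.0, 0.218, 0.976, 0.0]
contact_force: [0.4, -0.3, 1.2]
gripper_width: 0.996
grasp_force: 0.0
```

Run:
```python
from h import *
plan(.443,.394,.2,.195)
```

```text
t 6.7 at [0.4569 0.0994 0.3015] yaw 1.1312 tilt [0.0006 0.0005] q6 -1.08 shift cm [13.8  26.06 10.16] rotz 0.936 F [ 0.4 -0.3  1.2] w 0.996
```

Request:
send_rows([
  {"translation":[1.7,3.3,0],"delta_rot":[0,0,0.118],"jaw":8.5},
  {"translation":[3.5,6.6,0],"delta_rot":[0,0,0.236],"jaw":8.5},
  {"translation":[5.2,10,0],"delta_rot":[0,0,0.354],"jaw":8.5},
  {"translation":[7,13.2,1],"delta_rot":[0,0,0.472],"jaw":8.5},
  {"translation":[8.7,16.5,3],"delta_rot":[0,0,0.59],"jaw":8.5},
  {"translation":[10.5,19.7,5],"delta_rot":[0,0,0.708],"jaw":8.5},
  {"translation":[12.2,23,7.5],"delta_rot":[0,0,0.826],"jaw":8.5},
  {"translation":[13.8,26.1,10],"delta_rot":[0,0,0.936],"jaw":8.5},
])

```text
time: 7.5
tool_pos: [0.4415, 0.3945, 0.2007]
tool_rot: [-0.0, 0.635, 0.773, 0.001]
contact_force: [0.8, 0.9, -0.8]
gripper_width: 0.994
grasp_force: 0.0
```

Run:
```python
from h import *
plan(.443,.394,.062,.195)
```

```text
t 7.5 at [0.4415 0.3945 0.2007] yaw 0.1959 tilt [0.0005 0.001 ] q6 0.41 shift cm [-0.09  0.13 13.87] rotz 0.001 F [ 0.8  0.9 -0.8] w 0.994
```

Request:
send_rows([
  {"translation":[0,0.1,3],"delta_rot":[0,0,0],"jaw":8.5},
  {"translation":[0,0.1,7],"delta_rot":[0,0,0],"jaw":8.5},
  {"translation":[0,0.1,11],"delta_rot":[0,0,0],"jaw":8.5},
  {"translation":[0,0.1,13],"delta_rot":[0,0,0],"jaw":8.5},
  {"translation":[0,0.1,13.9],"delta_rot":[0,0,0],"jaw":8.5},
  {"translation":[-0.7,0.1,13.9],"delta_rot":[0,0,0],"jaw":8.5},
  {"translation":[-1.4,0.1,13.9],"delta_rot":[0,0,0],"jaw":8.5},
  {"translation":[-2,0.1,13.9],"delta_rot":[0,0,0],"jaw":8.5},
])

```text
time: 8.3
tool_pos: [0.4488, 0.3726, 0.0645]
tool_rot: [0.001, 0.633, 0.774, 0.002]
contact_force: [-0.1, -0.1, -0.2]
gripper_width: 0.996
grasp_force: 0.0
```

```bash
cat > look.py <<'E'
from h import *
np.set_printoptions(precision=4,suppress=True,linewidth=160)
import sys
z=float(sys.argv[1]) if len(sys.argv)>1 else .09
f=grab_frame("top");np.save("pics/last.npy",f,allow_pickle=True)
b=np.array([.4585,.2560]);ya=.195
pr=[(183.97,214.33),(228.78,206.16),(233.96,236.85),(188.78,245.23)]
o,P=sockets(f,pr,z);print(o.ravel().round(1))
for idx in ([0,1,2,3],[0,1,2],[1,2,3],[0,2,3],[0,1,3]):
    t,a,e=fit(P[idx],M[idx])
    if e.max()<.0012 or len(idx)==4:
        d=t-b;c,s=np.cos(ya),np.sin(ya);print(idx,t,a.round(4),e,"in base mm",1e3*np.array([c*d[0]+s*d[1],-s*d[0]+c*d[1]]),round(a-ya,4))
        if e.max()<.0012: break
plan(0,0,0)
E
python3 look.py
```

```text
[180.2 216.9 228.8 206.2 233.9 236.8 191.3 242.8]
[0, 1, 2, 3] [0.4705 0.2626] 0.2124 [0.0126 0.0047 0.003  0.0134] in base mm [13.0793  4.1524] 0.0174
t 8.35 at [0.4488 0.372  0.0643] yaw 0.198 tilt [0.0027 0.0016] q6 0.37 shift cm [-27.65 -51.34   6.25] rotz 0 F [-0.6  1.   0.4] w 0.998
```

Request:
send_rows([
  {"translation":[-0.1,0,0],"delta_rot":[0,0,0],"jaw":8.5},
  {"translation":[-0.2,0,0],"delta_rot":[0,0,0],"jaw":8.5},
  {"translation":[-0.3,0,0],"delta_rot":[0,0,0],"jaw":8.5},
  {"translation":[-0.3,0,0],"delta_rot":[0,0,0],"jaw":8.5},
  {"translation":[-0.4,0,0],"delta_rot":[0,0,0],"jaw":8.5},
  {"translation":[-0.4,0,0],"delta_rot":[0,0,0],"jaw":8.5},
  {"translation":[-0.4,0,0],"delta_rot":[0,0,0],"jaw":8.5},
  {"translation":[-0.4,0,0],"delta_rot":[0,0,0],"jaw":8.5},
])

```text
time: 9.15
tool_pos: [0.4486, 0.3697, 0.0635]
tool_rot: [-0.0, 0.633, 0.774, 0.001]
contact_force: [-1.6, 4.4, 3.5]
gripper_width: 0.999
grasp_force: 2.5
```

```bash
sed -i 's/\[0,1,3\]):/[0,1,3],[1,2],[0,3],[0,1],[2,3]):/' look.py; python3 look.py
```

```text
[180.5 215.9 229.1 205.8 234.4 236.5 192.3 242.7]
[0, 1, 2, 3] [0.472  0.2608] 0.2139 [0.0123 0.0044 0.0034 0.0134] in base mm [14.2051  2.0914] 0.0189
[1, 2] [0.4719 0.26  ] 0.1775 [0.0001 0.0001] in base mm [13.927   1.3209] -0.0175
t 9.2 at [0.4486 0.3697 0.0635] yaw 0.1987 tilt [0.001  0.0026] q6 0.36 shift cm [-27.4  -51.28   6.21] rotz 0 F [-1.6  4.9  4.8] w 0.994
```

Request:
send_rows([
  {"translation":[-0.1,0,0],"delta_rot":[0,0,0],"jaw":8.5},
  {"translation":[-0.1,0,0],"delta_rot":[0,0,0],"jaw":8.5},
  {"translation":[-0.2,0,0],"delta_rot":[0,0,0],"jaw":8.5},
  {"translation":[-0.2,0,0],"delta_rot":[0,0,0],"jaw":8.5},
  {"translation":[-0.2,0,0],"delta_rot":[0,0,0],"jaw":8.5},
  {"translation":[-0.2,0,0],"delta_rot":[0,0,0],"jaw":8.5},
  {"translation":[-0.2,0,0],"delta_rot":[0,0,0],"jaw":8.5},
  {"translation":[-0.2,0,0],"delta_rot":[0,0,0],"jaw":8.5},
])

```text
time: 10.0
tool_pos: [0.4488, 0.3675, 0.0632]
tool_rot: [-0.0, 0.633, 0.774, 0.001]
contact_force: [-2.2, 4.7, 4.4]
gripper_width: 0.997
grasp_force: 2.6
```

```bash
python3 look.py
```

```text
[181.3 216.  229.4 205.6 235.  236.1 192.4 241.7]
[0, 1, 2, 3] [0.4735 0.2591] 0.211 [0.0121 0.0042 0.003  0.0143] in base mm [15.332   0.1747] 0.016
[1, 2] [0.4724 0.2581] 0.1864 [0.0003 0.0003] in base mm [14.0794 -0.6187] -0.0086
t 10.05 at [0.4488 0.3675 0.0632] yaw 0.1987 tilt [0.0004 0.0021] q6 0.36 shift cm [-27.18 -51.26   6.22] rotz 0 F [-0.8  5.1  4.5] w 0.993
```

Request:
send_rows([
  {"translation":[2,0,0],"delta_rot":[0,0,0],"jaw":8.5},
  {"translation":[2,0,-4],"delta_rot":[0,0,0],"jaw":8.5},
  {"translation":[2,0,-8],"delta_rot":[0,0,-0.15],"jaw":8.5},
  {"translation":[0,2,-10.5],"delta_rot":[0,0,-0.3],"jaw":8.5},
  {"translation":[-3,4,-10.5],"delta_rot":[0,0,-0.45],"jaw":8.5},
  {"translation":[-6,6,-10.5],"delta_rot":[0,0,-0.6],"jaw":8.5},
  {"translation":[-8.5,9,-10.5],"delta_rot":[0,0,-0.75],"jaw":8.5},
  {"translation":[-11,11.5,-10.5],"delta_rot":[0,0,-0.9],"jaw":8.5},
])

```text
time: 10.85
tool_pos: [0.5841, 0.2796, 0.1667]
tool_rot: [-0.0, 0.231, 0.973, -0.001]
contact_force: [0.0, 0.4, -0.2]
gripper_width: 0.994
grasp_force: 0.0
```

Run:
```python
from h import *
plan(.588,.280,.062,.195+np.pi/2)
```

```text
t 10.85 at [0.5841 0.2796 0.1667] yaw 1.1054 tilt [-0.0005 -0.002 ] q6 -0.77 shift cm [-0.32  0.24 10.47] rotz -0.66 F [ 0.   0.4 -0.2] w 0.994
```

Request:
send_rows([
  {"translation":[0,0,0],"delta_rot":[0,0,-0.15],"jaw":8.5},
  {"translation":[0,0,0],"delta_rot":[0,0,-0.3],"jaw":8.5},
  {"translation":[0,0,1],"delta_rot":[0,0,-0.45],"jaw":8.5},
  {"translation":[0,0,3],"delta_rot":[0,0,-0.6],"jaw":8.5},
  {"translation":[0,0,6],"delta_rot":[0,0,-0.66],"jaw":8.5},
  {"translation":[0,0,9],"delta_rot":[0,0,-0.66],"jaw":8.5},
  {"translation":[0,0,10.4],"delta_rot":[0,0,-0.66],"jaw":8.5},
  {"translation":[0,0,10.4],"delta_rot":[0,0,-0.66],"jaw":8.5},
])

```text
time: 11.65
tool_pos: [0.5809, 0.2802, 0.0598]
tool_rot: [-0.003, -0.094, 0.996, -0.001]
contact_force: [-0.5, -0.0, -0.2]
gripper_width: 0.997
grasp_force: 0.0
```

```bash
python3 look.py
```

```text
[186.  216.4 229.4 205.6 234.9 236.  190.5 245.6]
[0, 1, 2, 3] [0.4696 0.2566] 0.21 [0.0055 0.0007 0.0029 0.0024] in base mm [10.9778 -1.5863] 0.015
[1, 2, 3] [0.4711 0.2578] 0.2004 [0.0006 0.0011 0.0006] in base mm [12.7255 -0.6997] 0.0054
t 11.7 at [0.5824 0.2809 0.0622] yaw 1.7591 tilt [-0.0023 -0.0015] q6 -1.42 shift cm [ 62.45 -16.68   6.39] rotz 0 F [-0.1  0.4 -0. ] w 0.998
```

Request:
send_rows([
  {"translation":[0.7,0,0],"delta_rot":[0,0,0],"jaw":8.5},
  {"translation":[1.4,0,0],"delta_rot":[0,0,0],"jaw":8.5},
  {"translation":[2.1,0,0],"delta_rot":[0,0,0],"jaw":8.5},
  {"translation":[2.5,0,0],"delta_rot":[0,0,0],"jaw":8.5},
  {"translation":[2.7,0,0],"delta_rot":[0,0,0],"jaw":8.5},
  {"translation":[2.9,0,0],"delta_rot":[0,0,0],"jaw":8.5},
  {"translation":[3.1,0,0],"delta_rot":[0,0,0],"jaw":8.5},
  {"translation":[3.2,0,0],"delta_rot":[0,0,0],"jaw":8.5},
])

```text
time: 12.5
tool_pos: [0.5525, 0.2756, 0.0638]
tool_rot: [0.001, -0.094, 0.996, 0.0]
contact_force: [4.5, 0.4, -0.3]
gripper_width: 0.996
grasp_force: 1.8
```

```bash
python3 look.py
```

```text
[185.2 213.6 229.5 206.2 235.2 236.9 190.7 245.4]
[0, 1, 2, 3] [0.4711 0.2569] 0.1788 [0.0021 0.0016 0.0006 0.002 ] in base mm [12.5334 -1.5632] -0.0162
[1, 2] [0.4695 0.2575] 0.1904 [0. 0.] in base mm [11.113  -0.6363] -0.0046
t 12.55 at [0.5523 0.2755 0.0637] yaw 1.7589 tilt [0.0015 0.0003] q6 -1.42 shift cm [ 59.41 -16.74   6.28] rotz 0 F [ 2.9 -0.2  1.1] w 0.999
```

Request:
send_rows([
  {"translation":[0.15,0,0],"delta_rot":[0,0,-0.005],"jaw":8.5},
  {"translation":[0.3,0,0],"delta_rot":[0,0,-0.005],"jaw":8.5},
  {"translation":[0.4,0,0],"delta_rot":[0,0,-0.005],"jaw":8.5},
  {"translation":[0.5,0,0],"delta_rot":[0,0,-0.005],"jaw":8.5},
  {"translation":[0.6,0,0],"delta_rot":[0,0,-0.005],"jaw":8.5},
  {"translation":[0.7,0,0],"delta_rot":[0,0,-0.005],"jaw":8.5},
  {"translation":[0.75,0,0],"delta_rot":[0,0,-0.005],"jaw":8.5},
  {"translation":[0.8,0,0],"delta_rot":[0,0,-0.005],"jaw":8.5},
])

```text
time: 13.35
tool_pos: [0.5436, 0.2739, 0.0632]
tool_rot: [-0.0, -0.096, 0.995, -0.0]
contact_force: [-0.1, -0.8, -0.3]
gripper_width: 0.992
grasp_force: 0.0
```

```bash
python3 look.py
```

```text
[185.5 214.1 230.2 209.2 236.2 239.7 189.9 240.6]
[0, 1, 2, 3] [0.4696 0.2557] 0.1006 [0.0063 0.0069 0.0062 0.0123] in base mm [10.8507 -2.411 ] -0.0944
[1, 2] [0.4582 0.2542] 0.1993 [0.0003 0.0003] in base mm [-0.5976 -1.7307] 0.0043
t 13.4 at [0.5436 0.2739 0.0632] yaw 1.764 tilt [-0.0003 -0.0001] q6 -1.42 shift cm [ 58.61 -16.44   6.34] rotz 0 F [-0.3  0.2 -0. ] w 0.996
```

Request:
send_rows([
  {"translation":[-1,0,0],"delta_rot":[0,0,0],"jaw":8.5},
  {"translation":[-2.5,0,0],"delta_rot":[0,0,0],"jaw":8.5},
  {"translation":[-2.5,0,-4],"delta_rot":[0,0,0],"jaw":8.5},
  {"translation":[-2.5,0,-8],"delta_rot":[0,0,0],"jaw":6},
  {"translation":[-2.5,4,-12],"delta_rot":[0,0,0],"jaw":5},
  {"translation":[-2.5,8.5,-16],"delta_rot":[0,0,0],"jaw":4},
  {"translation":[-2.5,13,-20],"delta_rot":[0,0,0],"jaw":4},
  {"translation":[-2.5,17,-23],"delta_rot":[0,0,0],"jaw":4},
])

```text
time: 14.2
tool_pos: [0.5402, 0.4263, 0.2787]
tool_rot: [0.001, -0.096, 0.995, 0.0]
contact_force: [-0.0, 0.6, 0.1]
gripper_width: 0.467
grasp_force: 0.0
```

```bash
python3 look.py .08
python3 - <<'E'
from base import *
f=load("pics/last.npy");s=grab_frame("side");np.save("pics/side3.npy",s,allow_pickle=True)
print(state()["tool_pos"])
for z in (80,90):
    p=icp([(s,[((75,100,z),(-75,100,z)),((-75,100,z),(-75,-100,z))])],np.array([.4595,.2525,.195]));print(z,p)
W=cloud(f);print("rim z",np.nanmedian(W[204:210,195:222,2]),np.nanmedian(W[240:244,197:215,2]))
o=np.hstack([cv2.resize(f["pixels"][190:265,165:265],(400,300),interpolation=cv2.INTER_CUBIC),cv2.resize(s["pixels"][225:300,204:304],(400,300),interpolation=cv2.INTER_CUBIC)])
cv2.imwrite("pics/c3.png",o)
E
```

```text
[185.9 218.  230.2 209.2 236.1 239.6 191.2 248.8]
[0, 1, 2, 3] [0.4598 0.2555] 0.1942 [0.0001 0.0001 0.0004 0.0004] in base mm [ 1.1921 -0.6993] -0.0008
t 14.25 at [0.5399 0.4328 0.2856] yaw 1.7683 tilt [0.0084 0.0104] q6 -1.2 shift cm [ 61.72 -32.09  27.66] rotz 0 F [-2.2  1.   4.4] w 0.467
[0.54080815 0.43027408 0.28377667]
   n 40 mean -0.0 std 0.14
   n 40 mean -0.0 std 0.1
80 [0.46122317 0.25241355 0.19198168]
   n 40 mean 0.0 std 0.14
   n 40 mean 0.0 std 0.1
90 [0.45399592 0.25971623 0.19425682]
rim z 0.0029921688302249417 0.07910695898712901
```

View pics/c3.png

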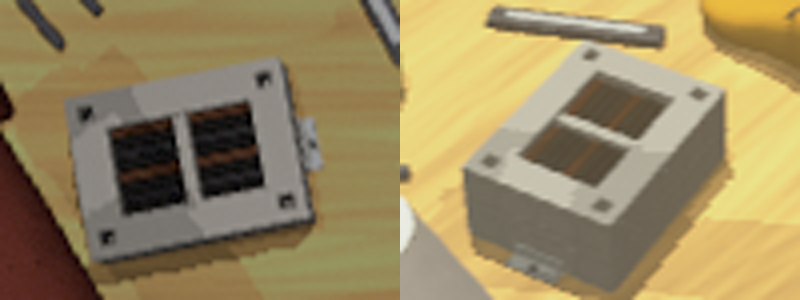

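The tray is home: the rims are flush, the depth gives its rim at z=0.079, and the socket fit gives full = (0.4598, 0.2555, yaw 0.194). Next is the empty tray.

Run:
```python
from h import *
plan(.4744,-.2357,.2,-.4045+np.pi/2)
```

```text
t 14.3 at [0.5408 0.4303 0.2838] yaw 1.7688 tilt [0.0091 0.0075] q6 -1.2 shift cm [ 19.69 -64.04   7.82] rotz 0.602 F [-0.  -0.9  0.4] w 0.47
```

Request:
send_rows([
  {"translation":[1,-3,0],"delta_rot":[0,0,0.03],"jaw":4},
  {"translation":[2.3,-7.5,0],"delta_rot":[0,0,0.07],"jaw":4},
  {"translation":[3.7,-12,0],"delta_rot":[0,0,0.11],"jaw":4},
  {"translation":[5.1,-16.5,0],"delta_rot":[0,0,0.16],"jaw":4},
  {"translation":[6.5,-21,0],"delta_rot":[0,0,0.2],"jaw":4},
  {"translation":[7.8,-25.5,0],"delta_rot":[0,0,0.24],"jaw":4},
  {"translation":[9.2,-30,0],"delta_rot":[0,0,0.28],"jaw":4},
  {"translation":[10.6,-34.5,0],"delta_rot":[0,0,0.32],"jaw":4},
])

```text
time: 15.1
tool_pos: [0.5014, 0.0635, 0.2757]
tool_rot: [-0.0, 0.064, 0.998, -0.0]
contact_force: [0.8, -0.6, -0.0]
gripper_width: 0.47
grasp_force: 0.0
```

Run:
```python
from h import *
plan(.4744,-.2357,.2,-.4045+np.pi/2)
```

```text
t 15.1 at [0.5014 0.0635 0.2757] yaw 1.442 tilt [-0.0007 -0.0005] q6 -1.46 shift cm [ -1.17 -30.02   7.59] rotz 0.276 F [ 0.8 -0.6 -0. ] w 0.47
```

Request:
send_rows([
  {"translation":[-0.2,-4.5,0],"delta_rot":[0,0,0.04],"jaw":4},
  {"translation":[-0.3,-9,1],"delta_rot":[0,0,0.08],"jaw":4},
  {"translation":[-0.5,-13.5,2],"delta_rot":[0,0,0.12],"jaw":4},
  {"translation":[-0.7,-18,3.5],"delta_rot":[0,0,0.16],"jaw":4},
  {"translation":[-0.9,-22.5,5],"delta_rot":[0,0,0.2],"jaw":4},
  {"translation":[-1.1,-26.5,6],"delta_rot":[0,0,0.24],"jaw":4},
  {"translation":[-1.2,-29,8],"delta_rot":[0,0,0.276],"jaw":4},
  {"translation":[-1.2,-29,10],"delta_rot":[0,0,0.276],"jaw":4},
])

```text
time: 15.9
tool_pos: [0.4764, -0.227, 0.1755]
tool_rot: [-0.0, 0.203, 0.979, -0.001]
contact_force: [0.7, 0.1, -0.5]
gripper_width: 0.471
grasp_force: 0.0
```

Run:
```python
from h import *
f=grab_frame("top")
o,P=sockets(f,[(329.5,202.3),(370.2,219.3),(359.3,247.6),(318.2,230.4)],.05);print(o.round(1).tolist())
plan(.4744,-.2357,.036,-.4045+np.pi/2)
```

```text
[[329.5, 202.3], [370.6, 224.9], [355.2, 251.8], [318.6, 230.7]]
t 15.95 at [ 0.4745 -0.2244  0.171 ] yaw 1.1641 tilt [-0.0063  0.0036] q6 -1.75 shift cm [-0.54 -1.05 13.5 ] rotz -0.002 F [-1.7  0.3 -2.9] w 0.47
```

Request:
send_rows([
  {"translation":[-0.4,-1,2],"delta_rot":[0,0,0],"jaw":4},
  {"translation":[-0.4,-1,6],"delta_rot":[0,0,0],"jaw":4},
  {"translation":[-0.4,-1,9.5],"delta_rot":[0,0,0],"jaw":4},
  {"translation":[-0.4,-1,12],"delta_rot":[0,0,0],"jaw":4},
  {"translation":[-0.4,-1,13.2],"delta_rot":[0,0,0],"jaw":4},
  {"translation":[-0.4,-1,13.4],"delta_rot":[0,0,0],"jaw":4},
  {"translation":[-0.4,-1,13.4],"delta_rot":[0,0,0],"jaw":4},
  {"translation":[-0.4,-1,13.4],"delta_rot":[0,0,0],"jaw":4},
])

```text
time: 16.75
tool_pos: [0.4782, -0.2348, 0.0444]
tool_rot: [0.002, 0.2, 0.98, -0.001]
contact_force: [1.0, 0.3, 0.9]
gripper_width: 0.466
grasp_force: 0.0
```

Run:
```python
from h import *
plan(.4744,-.2357,.036,-.4045+np.pi/2)
```

```text
t 16.75 at [ 0.4782 -0.2348  0.0444] yaw 1.1682 tilt [ 0.0027 -0.0019] q6 -1.76 shift cm [ 0.32 -0.23  0.84] rotz 0.002 F [1.  0.3 0.9] w 0.466
```

Request:
send_rows([
  {"translation":[0.2,-0.2,0.4],"delta_rot":[0,0,0],"jaw":4},
  {"translation":[0.2,-0.2,0.7],"delta_rot":[0,0,0],"jaw":4},
  {"translation":[0.2,-0.2,0.7],"delta_rot":[0,0,0],"jaw":2.5},
  {"translation":[0.2,-0.2,0.7],"delta_rot":[0,0,0],"jaw":1.5},
  {"translation":[0.2,-0.2,0.7],"delta_rot":[0,0,0],"jaw":0.5},
  {"translation":[0.2,-0.2,0.7],"delta_rot":[0,0,0],"jaw":0},
  {"translation":[0.2,-0.2,0.7],"delta_rot":[0,0,0],"jaw":0},
  {"translation":[0.2,-0.2,0.7],"delta_rot":[0,0,0],"jaw":0},
])

```text
time: 17.55
tool_pos: [0.4744, -0.2352, 0.0357]
tool_rot: [0.0, 0.2, 0.98, -0.0]
contact_force: [-0.6, -1.0, 1.2]
gripper_width: 0.128
grasp_force: 59.7
```

Run:
```python
from h import *
plan(.4744,-.2357,.2,-.4045+np.pi/2);f=grab_frame("top")
o,P=sockets(f,[(329.5,202.3),(370.2,219.3),(359.3,247.6),(318.2,230.4)],.05);print(o.round(1).tolist(),P.round(4).tolist())
```

```text
t 17.55 at [ 0.4744 -0.2352  0.0357] yaw 1.1681 tilt [ 0.0002 -0.0003] q6 -1.77 shift cm [ -0.02  -0.05 -16.43] rotz 0.002 F [-0.6 -1.   1.2] w 0.128
[[329.6, 202.4], [371.4, 219.0], [353.4, 249.7], [319.0, 230.6]] [[0.5592, -0.1828], [0.4957, -0.3381], [0.3817, -0.2668], [0.4534, -0.1407]]
```

Request:
send_rows([
  {"translation":[0,0,-0.5],"delta_rot":[0,0,0],"jaw":0},
  {"translation":[0,0,-1.5],"delta_rot":[0,0,0],"jaw":0},
  {"translation":[0,0,-3.5],"delta_rot":[0,0,0],"jaw":0},
  {"translation":[0,0,-6],"delta_rot":[0,0,0],"jaw":0},
  {"translation":[0,0,-9],"delta_rot":[0,0,0],"jaw":0},
  {"translation":[0,0,-12],"delta_rot":[0,0,0],"jaw":0},
  {"translation":[0,0,-14.5],"delta_rot":[0,0,0],"jaw":0},
  {"translation":[0,0,-16],"delta_rot":[0,0,0],"jaw":0},
])

```text
time: 18.4
tool_pos: [0.475, -0.2354, 0.1986]
tool_rot: [0.002, 0.2, 0.98, -0.001]
contact_force: [0.6, -0.4, -2.3]
gripper_width: 0.126
grasp_force: 59.2
```

Run:
```python
from h import *
plan(.460,.256,.195,1.765)
```

```text
t 18.4 at [ 0.475  -0.2354  0.1986] yaw 1.168 tilt [ 0.0032 -0.002 ] q6 -1.77 shift cm [20.65 44.62  0.26] rotz -0.597 F [ 0.6 -0.4 -2.3] w 0.126
```

Request:
send_rows([
  {"translation":[0.7,1.5,0],"delta_rot":[0,0,-0.02],"jaw":0},
  {"translation":[1.9,4.2,0],"delta_rot":[0,0,-0.06],"jaw":0},
  {"translation":[3.5,7.5,0],"delta_rot":[0,0,-0.1],"jaw":0},
  {"translation":[5,10.8,0],"delta_rot":[0,0,-0.15],"jaw":0},
  {"translation":[6.6,14.2,0],"delta_rot":[0,0,-0.2],"jaw":0},
  {"translation":[8.2,17.7,0],"delta_rot":[0,0,-0.25],"jaw":0},
  {"translation":[9.7,21,0],"delta_rot":[0,0,-0.3],"jaw":0},
  {"translation":[11.3,24.4,0],"delta_rot":[0,0,-0.35],"jaw":0},
])

```text
time: 19.2
tool_pos: [0.4643, 0.036, 0.1936]
tool_rot: [-0.001, 0.025, 1.0, 0.0]
contact_force: [0.9, 0.5, -2.0]
gripper_width: 0.127
grasp_force: 59.2
```

Run:
```python
from h import *
plan(.460,.256,.195,1.765)
```

```text
t 19.2 at [0.4643 0.036  0.1936] yaw 1.5209 tilt [-0.003   0.0007] q6 -1.6 shift cm [ 1.53 21.95 -0.12] rotz -0.244 F [ 0.9  0.5 -2. ] w 0.127
```

Request:
send_rows([
  {"translation":[0.2,3.5,0],"delta_rot":[0,0,-0.04],"jaw":0},
  {"translation":[0.5,7,0],"delta_rot":[0,0,-0.08],"jaw":0},
  {"translation":[0.8,11,0],"delta_rot":[0,0,-0.13],"jaw":0},
  {"translation":[1,14.5,0],"delta_rot":[0,0,-0.18],"jaw":0},
  {"translation":[1.2,17.5,0],"delta_rot":[0,0,-0.22],"jaw":0},
  {"translation":[1.4,19.8,0],"delta_rot":[0,0,-0.244],"jaw":0},
  {"translation":[1.5,21,0],"delta_rot":[0,0,-0.244],"jaw":0},
  {"translation":[1.5,21.3,0],"delta_rot":[0,0,-0.244],"jaw":0},
])

```text
time: 20.0
tool_pos: [0.461, 0.2481, 0.1941]
tool_rot: [-0.001, -0.096, 0.995, -0.0]
contact_force: [-0.3, 0.6, -2.1]
gripper_width: 0.129
grasp_force: 59.2
```

Run:
```python
from h import *
plan(.460,.256,.195,1.765)
```

```text
t 20.0 at [0.461  0.2481 0.1941] yaw 1.7638 tilt [-0.0025 -0.0009] q6 -1.41 shift cm [-0.05  0.8  -0.09] rotz -0.001 F [-0.3  0.6 -2.1] w 0.129
```

Request:
send_rows([
  {"translation":[0,0.3,0.5],"delta_rot":[0,0,0],"jaw":0},
  {"translation":[0,0.6,2],"delta_rot":[0,0,0],"jaw":0},
  {"translation":[0,0.7,4],"delta_rot":[0,0,0],"jaw":0},
  {"translation":[0,0.7,5.5],"delta_rot":[0,0,0],"jaw":0},
  {"translation":[0,0.7,6.3],"delta_rot":[0,0,0],"jaw":0},
  {"translation":[0,0.7,6.5],"delta_rot":[0,0,0],"jaw":0},
  {"translation":[0,0.7,6.5],"delta_rot":[0,0,0],"jaw":0},
  {"translation":[0,0.7,6.5],"delta_rot":[0,0,0],"jaw":0},
])

```text
time: 20.8
tool_pos: [0.4617, 0.2542, 0.1315]
tool_rot: [0.001, -0.095, 0.995, 0.0]
contact_force: [0.1, -0.1, -1.6]
gripper_width: 0.127
grasp_force: 59.2
```

Run:
```python
from base import *
np.set_printoptions(precision=4,suppress=True)
plan(.460,.256,.1157,1.765)
s=grab_frame("side");np.save("pics/side4.npy",s,allow_pickle=True)
z=(state()["tool_pos"][2]-.0057)*1000
k=lambda h,a=100:[((75,100,h),(-75,100,h)),((-75,100,h),(-75,-100,h)),((-75,100,h),(-75,100,h+40 if h<z else h-40))]
print("empty bottom",icp([(s,k(z-20)[:2])],np.array([.4612,.2525,.193])))
print("empty rim",icp([(s,k(z+20)[:2])],np.array([.4612,.2525,.193])))
b=[((75,100,0),(40,100,0)),((-40,100,0),(-75,100,0)),((-75,-100,0),(-75,-100,80)),((75,100,0),(75,100,75)),((-75,100,0),(-75,-100,0))]
print("full lower/vertical",icp([(s,b)],np.array([.4612,.2525,.193])))
cv2.imwrite("pics/c4.png",cv2.convertScaleAbs(cv2.resize(s["pixels"][195:305,190:310],None,fx=5,fy=5,interpolation=cv2.INTER_CUBIC),alpha=1.3))
```

```text
t 20.8 at [0.4617 0.2542 0.1315] yaw 1.7617 tilt [0.0017 0.0006] q6 -1.4 shift cm [0.13 0.21 1.58] rotz -0.003 F [ 0.1 -0.1 -1.6] w 0.127
   n 5 mean -0.03 std 0.27
   n 40 mean 0.01 std 0.2
empty bottom [0.463  0.2499 0.1943]
   n 40 mean 0.0 std 0.15
   n 40 mean 0.0 std 0.15
empty rim [0.4628 0.2505 0.1893]
   n 40 mean 0.11 std 0.15
   n 40 mean -0.05 std 0.13
   n 40 mean 0.2 std 0.1
   n 40 mean -0.07 std 0.14
   n 40 mean -0.19 std 0.34
full lower/vertical [0.4613 0.2525 0.1976]
```

View pics/c4.png

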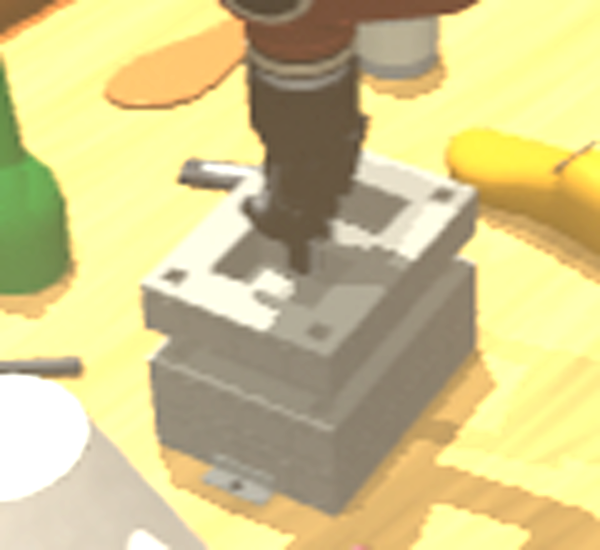

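The crop shows the empty tray level above the stack. Side-camera edges and the top-camera plan agree on the correction, about (-1.6, +1.9) mm.

Request:
send_rows([
  {"translation":[0.13,0.2,0],"delta_rot":[0,0,-0.003],"jaw":0},
  {"translation":[0.13,0.2,0.2],"delta_rot":[0,0,-0.003],"jaw":0},
  {"translation":[0.13,0.2,0.5],"delta_rot":[0,0,-0.003],"jaw":0},
  {"translation":[0.13,0.2,0.8],"delta_rot":[0,0,-0.003],"jaw":0},
  {"translation":[0.13,0.2,1.1],"delta_rot":[0,0,-0.003],"jaw":0},
  {"translation":[0.13,0.2,1.4],"delta_rot":[0,0,-0.003],"jaw":0},
  {"translation":[0.13,0.2,1.7],"delta_rot":[0,0,-0.003],"jaw":0},
  {"translation":[0.13,0.2,1.8],"delta_rot":[0,0,-0.003],"jaw":0},
])

```text
time: 21.65
tool_pos: [0.459, 0.2557, 0.112]
tool_rot: [-0.0, -0.097, 0.995, -0.0]
contact_force: [0.3, -0.9, -2.2]
gripper_width: 0.127
grasp_force: 59.2
```

Run:
```python
from h import *
plan(.460,.256,.1057,1.765)
```

```text
t 21.65 at [0.459  0.2557 0.112 ] yaw 1.765 tilt [-0.0008 -0.0003] q6 -1.4 shift cm [-0.1   0.01  0.63] rotz 0.0 F [ 0.3 -0.9 -2.2] w 0.127
```

Request:
send_rows([
  {"translation":[-0.05,0,0.1],"delta_rot":[0,0,0],"jaw":0},
  {"translation":[-0.05,0,0.2],"delta_rot":[0,0,0],"jaw":0},
  {"translation":[-0.05,0,0.3],"delta_rot":[0,0,0],"jaw":0},
  {"translation":[-0.05,0,0.4],"delta_rot":[0,0,0],"jaw":0},
  {"translation":[-0.05,0,0.5],"delta_rot":[0,0,0],"jaw":0},
  {"translation":[-0.05,0,0.6],"delta_rot":[0,0,0],"jaw":0},
  {"translation":[-0.05,0,0.65],"delta_rot":[0,0,0],"jaw":0},
  {"translation":[-0.05,0,0.65],"delta_rot":[0,0,0],"jaw":0},
])

```text
time: 22.45
tool_pos: [0.4598, 0.2559, 0.106]
tool_rot: [-0.0, -0.097, 0.995, -0.0]
contact_force: [0.3, 0.2, -3.0]
gripper_width: 0.129
grasp_force: 59.4
```

Run:
```python
from h import *
plan(.460,.256,.1057,1.765)
```

```text
t 22.45 at [0.4598 0.2559 0.106 ] yaw 1.765 tilt [-0. -0.] q6 -1.4 shift cm [-0.02  0.01  0.03] rotz 0.0 F [ 0.3  0.2 -3. ] w 0.129
```

Now 0.3 mm above home with no resistance. I'll release, then lift straight up and clear.

Request:
send_rows([
  {"translation":[0,0,0.05],"delta_rot":[0,0,0],"jaw":0},
  {"translation":[0,0,0.05],"delta_rot":[0,0,0],"jaw":2},
  {"translation":[0,0,0],"delta_rot":[0,0,0],"jaw":4},
  {"translation":[0,0,0],"delta_rot":[0,0,0],"jaw":4},
  {"translation":[0,0,0],"delta_rot":[0,0,0],"jaw":4},
  {"translation":[0,0,-2],"delta_rot":[0,0,0],"jaw":4},
  {"translation":[0,0,-5],"delta_rot":[0,0,0],"jaw":4},
  {"translation":[0,0,-9],"delta_rot":[0,0,0],"jaw":4},
])

```text
time: 23.25
tool_pos: [0.4585, 0.2554, 0.1949]
tool_rot: [-0.002, -0.097, 0.995, -0.001]
contact_force: [1.1, 0.7, -0.3]
gripper_width: 0.466
grasp_force: 0.0
```

Request:
send_rows([
  {"translation":[0,0,-4],"delta_rot":[0,0,0],"jaw":4},
  {"translation":[0,-4,-7],"delta_rot":[0,0,0],"jaw":4},
  {"translation":[0,-8,-8],"delta_rot":[0,0,0],"jaw":4},
  {"translation":[0,-13,-8],"delta_rot":[0,0,0],"jaw":4},
  {"translation":[0,-18,-8],"delta_rot":[0,0,0],"jaw":4},
  {"translation":[0,-23,-8],"delta_rot":[0,0,0],"jaw":4},
  {"translation":[0,-27,-8],"delta_rot":[0,0,0],"jaw":4},
  {"translation":[0,-30,-8],"delta_rot":[0,0,0],"jaw":4},
])

```text
time: 24.05
tool_pos: [0.5178, -0.041, 0.2762]
tool_rot: [0.0, -0.096, 0.995, -0.0]
contact_force: [0.7, 0.3, 0.4]
gripper_width: 0.466
grasp_force: 0.0
```

Run:
```python
from base import *
np.set_printoptions(precision=4,suppress=True)
plan(0,0,0)
s=grab_frame("side");t=grab_frame("top")
p=[.4598,.2555,.1942]
uv=proj(t,pts(p,M,.12))[:,:2];o,P=sockets(t,uv,.12);print("empty top",*fit(P))
print("empty side",icp([(s,[((75,100,120),(-75,100,120)),((-75,100,120),(-75,-100,120))])],np.array([.4612,.2524,.192])))
W=cloud(t);r=np.int32(proj(t,pts(p,np.array([[0,85],[0,-85],[62,0],[-62,0.]])/1000,.12)).round())
print("rim z",[np.nanmedian(W[v-2:v+3,u-2:u+3,2]).round(4) for u,v in r])
r=np.int32(proj(t,[.64,.10,.012])[0]);print("rasp z",np.nanmedian(W[r[1]-1:r[1]+2,r[0]-1:r[0]+2,2]))
a=cv2.resize(t["pixels"][100:300,100:400],(600,400),interpolation=cv2.INTER_CUBIC);b=cv2.resize(s["pixels"][200:310,200:310],(200,200));c=np.zeros((400,200,3),np.uint8);c[:200]=b;cv2.imwrite("pics/c5.png",np.hstack([a,c]))
```

```text
t 24.05 at [ 0.5178 -0.041   0.2762] yaw 1.763 tilt [ 0.0005 -0.0004] q6 -1.99 shift cm [50.06 13.93 27.59] rotz 0 F [0.7 0.3 0.4] w 0.466Traceback (most recent call last):
  File "<stdin>", line 6, in <module>
  File "base.py", line 5, in pts
    c,s=np.cos(p[2]),np.sin(p[2]);return np.c_[p[0]+c*e[:,0]-s*e[:,1],p[1]+s*e[:,0]+c*e[:,1],z]
                                         ~~~~~^^^^^^^^^^^^^^^^^^^^^^^^^^^^^^^^^^^^^^^^^^^^^^^^^
    res = self.concatenate(tuple(objs), axis=axis)
ValueError: all the input array dimensions except for the concatenation axis must match exactly, but along dimension 0, the array at index 0 has size 4 and the array at index 2 has size 1
```

Run:
```python
from base import *
np.set_printoptions(precision=4,suppress=True)
s=grab_frame("side");t=grab_frame("top")
p=[.4598,.2555,.1942];z=np.full(4,.12)
uv=proj(t,pts(p,M,z))[:,:2];o,P=sockets(t,uv,.12);print("empty top",*fit(P))
print("empty side",icp([(s,[((75,100,120),(-75,100,120)),((-75,100,120),(-75,-100,120))])],np.array([.4612,.2524,.192])))
W=cloud(t);r=np.int32(proj(t,pts(p,np.array([[0,85],[0,-85],[62,0],[-62,0.]])/1000,z)).round())
print("rim z",[np.nanmedian(W[v-2:v+3,u-2:u+3,2]).round(4) for u,v in r])
r=np.int32(proj(t,[.64,.10,.012])[0]);print("rasp z",np.nanmedian(W[r[1]-1:r[1]+2,r[0]-1:r[0]+2,2]))
a=cv2.resize(t["pixels"][100:300,100:400],(600,400),interpolation=cv2.INTER_CUBIC);b=cv2.resize(s["pixels"][200:310,200:310],(200,200));c=np.zeros((400,200,3),np.uint8);c[:200]=b;cv2.imwrite("pics/c5.png",np.hstack([a,c]))
```

```text
empty top [0.4597 0.2555] 0.1945773521542397 [0.0002 0.0004 0.0001 0.0004]
   n 40 mean 0.0 std 0.11
   n 40 mean 0.0 std 0.1
empty side [0.4613 0.252  0.1934]
rim z [np.float64(0.1208), np.float64(0.1215), np.float64(0.1224), np.float64(0.122)]
rasp z 0.012890351657605376
```

View pics/c5.png

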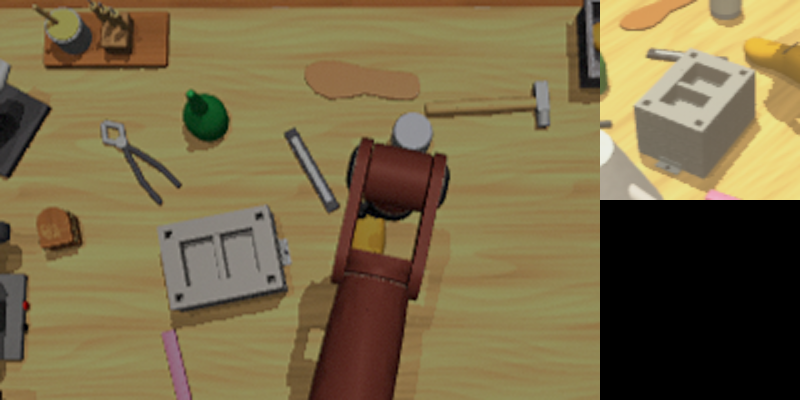

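The empty tray's rim is at about 0.121 m, and its pose matches the full tray's to within 0.1 mm. The stack is flush, the rasp lies flat at (312,170), nothing else has moved, and the gripper is clear.

```bash
python3 -c "
from plant import *
print(job_done())"
```

```text
the job is handed in; nothing more can be done
None
```

The job is handed in at about 24 s of the 72 s, with no verdict shown. By my last camera check the rasp lies flat on the bench, the full and empty trays both sit home in the stack, and nothing else looked moved.

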